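# Build up a die stack for the punch press

### The job

Build the die stack on the die shoe that has the round seat, one part at a time from the bottom up: first the spacer, pilot upwards, into the round seat, then the die ring over the spacer's pilot, then the guide bush, spigot down, into the ring, and last the punch, head up, down into the bush. Each part must sit fully home, flat and upright on the one below before the next goes on; set the parts down rather than dropping them, and leave the white tub and the square die block where they stand.

Things in the scene. Friction and masses are not known exactly. Their poses are not given: they have to be found in the camera images.
- die_shoe: The target: a heavy dark steel plate 130 x 110 x 20 mm (x, y, z) fixed to the bench, with a round raised steel rim in its middle: inside diameter 72 mm, outside 92 mm, 7 mm high. The seat is the plate's top inside the rim, 20 mm above the bench; the rim's top is 27 mm above the bench. Origin: centre of the plate's underside, on the axis of the rim; z up. It may lie on the left or on the right, swapped with the spare shoe, turned by up to 20 degrees.
- spare_shoe: A like dark plate, 130 x 110 x 20 mm, fixed, but with a square rim (80 mm outside, 60 mm inside, 7 mm high). Not used. Origin: centre of its underside.
- spacer: Spacer, solid steel, about 0.42 kg: a flat disc 64 mm in diameter and 12 mm thick with a round pilot (boss) 38 mm in diameter and 16 mm high standing on it, 28 mm high overall. Loose, stands pilot up on the bench. Origin: centre of its underside; z up along its axis. In place its origin is 20 mm above the bench.
- die_ring: Die ring, a plain steel tube, about 0.44 kg: 64 mm outside diameter, 48 mm bore right through, 40 mm high. Loose, stands on its end. Origin: on its axis at the lower end; z along the axis. In place its lower end rests on the spacer's disc, 32 mm above the bench, and its top is at 72 mm.
- guide_bush: Guide bush, steel, about 0.30 kg, bore 30 mm right through, 44 mm high: from below, a spigot 40 mm in diameter and 18 mm long, a flange 60 mm in diameter and 8 mm thick (18 to 26 mm above the foot), and a hub 46 mm in diameter and 18 mm high above it (26 to 44 mm). Loose, stands on its spigot. Origin: on its axis at the foot of the spigot; z up. In place the flange's underside rests on the ring's top, so the origin is 54 mm and the hub's top 98 mm above the bench.
- punch: Punch, solid steel, about 0.27 kg, 64 mm high: a shank 22 mm in diameter and 46 mm long with a head 34 mm in diameter and 18 mm high on top. Loose, stands on its shank, and tips over if pushed hard. Origin: centre of the shank's foot; z up. In place the head's underside rests on the bush's hub, so the origin is 52 mm above the bench.
- tub: White plastic tub with a closed lid and a red line near its foot, 70 mm in diameter, 60 mm high, loose. Not used: leave it where it stands. Origin: centre of its underside.
- die_block: Dark steel square block, 55 x 55 x 30 mm, with dark holes marked on top, loose. Not used: leave it where it stands. Origin: centre of its underside.
Mind the look-alikes: they are no part of the job. Leave any blue look-alike of the die_ring alone. Leave any red look-alike of the spacer alone.

How it is judged (in metres and radians):
On the way, in this order (a step that is already met when the one before it is completed fails the run):
1. the spacer lies flat in the round seat of the die shoe, let go (z of spacer in the frame of die_shoe between 0.017 and 0.023 m and horizontal distance between spacer and die_shoe below 0.008 m and angle between spacer's own z axis and vertical below 0.06 rad and contact force between the fingers and spacer below 0.1 N), for 0.2 s.
2. the die ring stands over the spacer's pilot, let go (z of die_ring in the frame of die_shoe between 0.029 and 0.035 m and horizontal distance between die_ring and spacer below 0.008 m and angle between die_ring's own z axis and vertical below 0.06 rad and contact force between the fingers and die_ring below 0.1 N), for 0.2 s.
3. the guide bush hangs in the ring with its flange flat on the ring, let go (z of guide_bush in the frame of die_shoe between 0.051 and 0.057 m and horizontal distance between guide_bush and die_ring below 0.008 m and angle between guide_bush's own z axis and vertical below 0.06 rad and contact force between the fingers and guide_bush below 0.1 N), for 0.2 s.
4. the punch is down in the bush with its head on the bush, let go (z of punch in the frame of die_shoe between 0.049 and 0.055 m and horizontal distance between punch and guide_bush below 0.008 m and angle between punch's own z axis and vertical below 0.06 rad and contact force between the fingers and punch below 0.1 N), for 0.2 s.
At the end, for the whole second after the job is handed in: On the round-seat shoe stand, from below, spacer, die ring, bush and punch: origins within 3 mm of 20, 32, 54 and 52 mm above the bench, each within 8 mm sideways of the part beneath, upright within 0.06 rad, released, at rest (under 0.02 m/s, 0.2 rad/s) (all of step 1 and all of step 2 and all of step 3 and all of step 4 and linear speed of each of spacer, die_ring, guide_bush, punch below 0.02 m/s and angular speed of each of spacer, die_ring, guide_bush, punch below 0.2 rad/s); the robot touches nothing.
It fails at once if a part of the stack is dropped (it moves faster than 0.6 m/s while no finger holds it) ((contact force between the fingers and spacer below 0.1 N and linear speed of spacer above 0.6 m/s) or (contact force between the fingers and die_ring below 0.1 N and linear speed of die_ring above 0.6 m/s) or (contact force between the fingers and guide_bush below 0.1 N and linear speed of guide_bush above 0.6 m/s) or (contact force between the fingers and punch below 0.1 N and linear speed of punch above 0.6 m/s)).
It fails at once if the white tub is pushed aside by more than 20 mm (distance of tub from where it was at the start of the episode above 0.02 m).
It fails at once if the square die block is pushed aside by more than 20 mm (distance of die_block from where it was at the start of the episode above 0.02 m).
It also fails if it takes over 128 s, if anything falls off the work surface, if the arm or the gripper's body presses on something with over 40 N, if the wrist force passes 120 N, or if a joint passes its speed limit or range.

### The arm

A 7-joint arm with a two-finger parallel gripper is mounted at the origin on the work surface. World frame = base frame: x ahead of the robot, y to its left, z up, the work surface at z = 0. Lengths are in mm, angles in rad, forces in N, time in s.
With the tool pointing down it reaches from about 400 to 875 mm from the base axis. Payload 4.4 kg.
Tool frame: the origin (TCP) lies between the finger pads; the fingertips stand ctrl.tcp_to_tips ahead of it and the grasp point (between the pads) lies 8 mm behind it (ctrl.tcp_to_tips is the distance from the TCP to the fingertips, in mm); z points along the fingers, y is the direction in which the jaws open and shut (so a half turn about z gives the same grasp; the last joint's range is limited). The gripper opens to 85 mm and grips with 20 to 120 N. Pads are 22 mm wide; open, the fingers measure 114 mm over their backs; the gripper's body (76 mm by 85 mm) begins 54 mm behind the grasp point. The pads swing forward as they close: fully open they stand 13 mm farther back than shut.
Start: joints at [-1.377, 0.628, 0.038, 1.517, -0.027, 0.996, -0.02], TCP at [166.952, 628.207, 242.313] pointing down, gripper open.
Joint ranges: [-3.06, 3.06], [-0.37, 2.12], [-1.25, 1.32], [0.18, 2.47], [-1.1, 4.24], [0.23, 1.98], [-2.94, 2.94]. Speed limits (rad/s): [2.57, 2.57, 3.14, 3.14, 3.14, 3.14, 3.14].

### API

Orientations are given as [roll, pitch, yaw] about the fixed x, y, z axes, in that order (R = Rz(yaw) Ry(pitch) Rx(roll)).
In Python, from cell import ctrl gives the robot as it stands.
- The arm moves only by the tool send_rows, never from a script. Its argument "rows" is a list of rows, each an object of numbers: "x", "y", "z": the shift along the world's x, y, z in cm; "roll": the turn about the world's z in degrees; "claw": the closure, from 0 (fully open) to 1 (shut). A call has 1 to 5 rows; each row is the pose to reach, as a shift and turn from the pose commanded when the call began; what a row does not reach only later rows make up. A row lasts 1/12 s, in which the tool goes at most 41.7 mm and 7.16 degrees, less where a joint would pass 70% of its speed; a pose out of reach is approached as far as the arm can. A call with a gripper value outside its range is refused whole. The fingers move at their own pace and stop on an object; the grip force is fixed at half the most. Time passes only in rows, so rows that repeat a pose let the fingers close. It gives the time, the measured TCP pose, the force and the opening at its end, in the units of the state.
- ctrl.read_state(): the state, without advancing time (a new reading comes with each control period).
- ctrl.get_image(name): name is "scene" or "top" or "wrist"; returns (picture, depth): 384x512x3 uint8, blue, green, red; 384x512 float32, mm along the optical axis (not along the pixel's ray), 0 where there is no reading.
- ctrl.get_calibration(name): a dict with "intrinsics" (3x3 intrinsics, pixels), "T" (4x4, takes a point from camera to world coordinates). Camera axes: x right, y down, z forward; pixel columns grow to the right and rows downward; lengths in mm; the calibration is good to about 2 mm. A picture is of the moment at which its call begins: read the wrist's pose just before it. get_calibration takes no time and is no camera call; for the wrist camera it gives the pose at the moment of the call.
- ctrl.finish_job(): hands the job in, once; it reports no verdict.
Trained networks look in the newest picture that a camera, given by its name, has taken for a name from the list of things; names that differ only in an ending like _2 or _b are one class to them, and where a whole thing is asked for, a point or a joint stands for the part that bears it (a point fixed in the world has none). Each returns a list of dicts, best first, with "confidence" (0 to 1); they miss things now and then, are a little off and sometimes report something else, mostly with a low value. They report only what shows in the picture. A call takes as long as a camera call. They do not tell look-alikes from the thing itself.
- ctrl.recognise(camera, query): "uv" ([column, row] in pixels, amid what is visible of it).
- ctrl.regions_of(camera, query): "region" (384x512 bool, what is visible of it) and "uv" ([column, row] in pixels, amid what is visible of it).
- ctrl.place_of(camera, query): "uv" ([column, row] in pixels: a listed point, or the origin of a listed thing).
The state is a dict: "clock": time; "qpos": joint angles; "qd": joint speeds; "tau": joint torques, N m; "eef_pos": TCP position; "tool_rot": TCP orientation; "force": force on the tool from outside, world axes, zero at the start; "torque": the same for the moment, N m; "width": finger opening in mm.
Only numpy, scipy, OpenCV 4.12 (cv2) and the standard library are available. Lean on these libraries where they do the work, as an engineer would, in place of code of your own. Each camera call takes 0.05 s, during which the arm holds its last target. There are 200 camera calls.

## Working session

There is one attempt and no reset: what is moved stays moved. The work goes in short steps, Python scripts to look and compute and a tool call to move; the robot and the scene stay as the last step left them, time stands still between calls to the robot, and variables do not carry over. Pictures are saved under pics/ and viewed, on a budget of 14 in all, crops included, one or two more only if the job needs it, and the job is handed in when it is done.

Besides the shell and the picture viewer there is one more tool, called after "Request:" in YAML: its name, and indented under it one key for each argument. send_rows: Moves the arm, as the interface text tells. Its arguments: {"type":"object","properties":{"rows":{"type":"array"}},"required":["rows"]}

```bash
ls; mkdir -p pics
cat > h.py <<'E'
from cell import ctrl
import numpy as np, cv2
def back(cam,u,v,d,C=None):
    C=C or ctrl.get_calibration(cam);K=np.array(C["intrinsics"]);T=np.array(C["T"])
    u,v,d=map(np.asarray,(u,v,d))
    p=np.stack([(u-K[0,2])/K[0,0]*d,(v-K[1,2])/K[1,1]*d,d],-1)
    return p@T[:3,:3].T+T[:3,3]
def cloud(cam,depth,C=None):
    v,u=np.mgrid[:depth.shape[0],:depth.shape[1]]
    P=back(cam,u,v,depth,C);P[depth<=0]=np.nan
    return P
E
python3 - <<'E'
from h import *
s=ctrl.read_state();print({k:np.round(v,3) for k,v in s.items()},ctrl.tcp_to_tips)
for c in("scene","top"):
    im,d=ctrl.get_image(c);cv2.imwrite(f"pics/{c}0.png",im);np.save(f"{c}0.npy",d)
    C=ctrl.get_calibration(c);print(c,np.round(C["intrinsics"],1).tolist(),np.round(C["T"],3).tolist())
    if c=="top":
        P=cloud(c,d)
        for n in "die_shoe spare_shoe spacer die_ring guide_bush punch tub die_block".split():
            for r in ctrl.regions_of(c,n):
                m=r["region"];Q=P[m];Q=Q[~np.isnan(Q[:,0])]
                if not len(Q):print(n,r["uv"],"nodepth");continue
                zt=np.percentile(Q[:,2],95);t=Q[Q[:,2]>zt-4]
                print(n,round(r["confidence"],2),np.round(r["uv"]),m.sum(),"ztop",round(zt,1),"top mean",t[:,:2].mean(0).round(1),"col",im[m].mean(0).round())
E
```

```text
pics
{'clock': np.float64(0.0), 'qpos': array([-1.377,  0.629,  0.038,  1.518, -0.027,  0.996, -0.02 ]), 'qd': array([ 0.   , -0.   , -0.   ,  0.001, -0.   , -0.001,  0.001]), 'tau': array([ 1.0000e-03, -5.6339e+01,  1.2260e+00, -1.9345e+01,  1.1000e-02,
        1.0000e-02, -0.0000e+00]), 'eef_pos': array([166.775, 627.601, 241.381]), 'tool_rot': array([-3.14 ,  0.   ,  2.882]), 'force': array([0.26 , 1.407, 0.625]), 'torque': array([ 0.026,  0.044, -0.012]), 'width': np.float64(85.722)} 11.0
scene [[460.3, 0.0, 257.1], [0.0, 460.3, 187.0], [0.0, 0.0, 1.0]] [[0.309, 0.528, -0.791, 1479.777], [0.951, -0.166, 0.261, -310.392], [0.006, -0.833, -0.554, 722.618], [0.0, 0.0, 0.0, 1.0]]
top [[364.0, 0.0, 255.2], [0.0, 364.0, 198.3], [0.0, 0.0, 1.0]] [[0.015, -0.987, 0.161, 381.08], [-1.0, -0.018, -0.02, 8.427], [0.022, -0.16, -0.987, 891.959], [0.0, 0.0, 0.0, 1.0]]
die_shoe 0.86 [179. 162.] 2440 ztop 27.8 top mean [613.3 185.3] col [100. 104. 101.]
spare_shoe 0.82 [342. 168.] 2388 ztop 27.5 top mean [ 613.  -227.3] col [110. 114. 110.]
spacer 0.96 [204. 236.] 570 ztop 29.4 top mean [437.9 107.9] col [187. 197. 190.]
spacer 0.94 [205. 276.] 562 ztop 29.5 top mean [335.1 104. ] col [ 51.  56. 218.]
die_ring 0.75 [343. 218.] 411 ztop 41.5 top mean [ 477.2 -209.9] col [148.  79.  53.]
die_ring 0.63 [302. 229.] 329 ztop 41.8 top mean [ 438.6 -101.9] col [156. 166. 162.]
punch 0.49 [ 90. 224.] 269 ztop 66.3 top mean [440.5 358. ] col [138. 147. 145.]
tub 0.73 [260. 134.] 806 ztop 62.1 top mean [678.8 -14.5] col [202. 210. 213.]
die_block 0.76 [252. 186.] 581 ztop 32.1 top mean [552.3   5.1] col [80. 84. 85.]
```

View pics/top0.png

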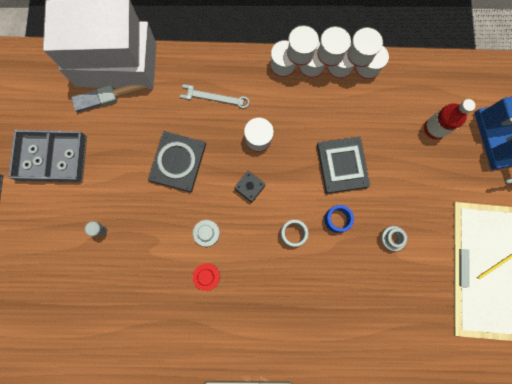

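View pics/scene0.png

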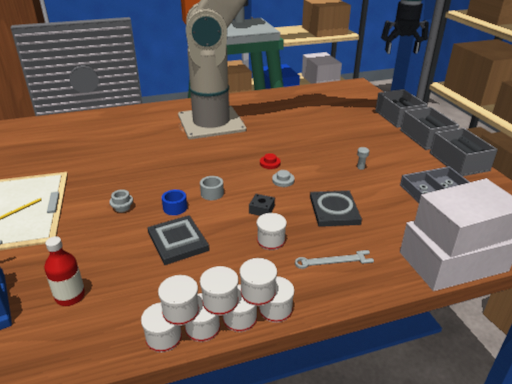

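Top view: the round-rim shoe is at (178,160), the silver spacer at (206,233) with the red look-alike at (206,277). The silver ring is at (295,234), the blue one at (340,219), the bush at (394,238), the punch at (94,229), the tub at (259,134) and the block at (250,186). Next I'll get positions from the depth image.

```bash
cat >> h.py <<'E'
def fit(P,seed,R,z0,z1):
    "centre and radius of the smallest circle round the points in a height band near seed, plus their mean height"
    m=(np.hypot(P[...,0]-seed[0],P[...,1]-seed[1])<R)&(P[...,2]>z0)&(P[...,2]<z1)
    m=cv2.morphologyEx(m.astype(np.uint8),cv2.MORPH_OPEN,np.ones((2,2)))>0
    Q=P[m]
    if len(Q)<8:return None
    (c,r)=cv2.minEnclosingCircle(Q[:,:2].astype(np.float32))
    return np.round(c,1),round(r,1),len(Q),round(float(np.median(Q[:,2])),1)
E
python3 - <<'E'
from h import *
P=cloud("top",np.load("top0.npy"))
b=P[238,394];pu=P[229,94]
print("raw",b,pu)
print("shoe rim",fit(P,(613,185),60,23,35))
print("spacer disc",fit(P,(438,108),45,6,40),"pilot",fit(P,(438,108),45,23,40))
print("ring",fit(P,(438,-102),50,36,50))
print("bush hub",fit(P,b,50,38,60),"flange",fit(P,b,50,20,60))
print("punch",fit(P,(440,358),50,58,80))
print("table z",np.nanmedian(P[300:340,300:400,2]))
E
```

```text
raw [ 433.8163454  -351.50142806    1.70287999] [439.25076747 353.83398005  64.42357803]
shoe rim (array([611.5, 183.2]), 45.5, 433, nan)
spacer disc (array([435.9, 105.9]), 31.6, 553, 13.1) pilot (array([436.1, 106.1]), 18.7, 204, 27.8)
ring (array([ 438.1, -108.3]), 35.2, 243, nan)
bush hub (array([ 432.4, -353.6]), 32.8, 188, 42.7) flange (array([ 431. , -349.9]), 36.7, 420, 33.1)
punch (array([436.7, 368.2]), 27.1, 185, nan)
table z -0.03433548962163968
```

Request:
send_rows:
  rows:
    - {"x": 10,"y": -18}
    - {"x": 10,"y": -18}
    - {"x": 10,"y": -18}
    - {"x": 10,"y": -18}
    - {"x": 10,"y": -18}

```text
$.rows[0]: bad value
```

Request:
send_rows:
  rows:
    - {"x": 10,"y": -18}
    - {"x": 10,"y": -18}
    - {"x": 10,"y": -18}
    - {"x": 10,"y": -18}
    - {"x": 10,"y": -18}

```text
$.rows[0]: bad value
```

Request:
send_rows:
  rows:
    - {"x": 10,"y": -18,"z": 0,"roll": 0,"claw": 0}
    - {"x": 10,"y": -18,"z": 0,"roll": 0,"claw": 0}
    - {"x": 10,"y": -18,"z": 0,"roll": 0,"claw": 0}
    - {"x": 10,"y": -18,"z": 0,"roll": 0,"claw": 0}
    - {"x": 10,"y": -18,"z": 0,"roll": 0,"claw": 0}

```text
clock: 0.92
eef_pos: [267.8, 446.0, 242.5]
tool_rot: [-3.142, 0.0, 2.882]
force: [0.4, 0.0, -0.0]
width: 85.4
```

Request:
send_rows:
  rows:
    - {"x": 10,"y": -18,"z": 0,"roll": 0,"claw": 0}
    - {"x": 10,"y": -18,"z": 0,"roll": 0,"claw": 0}
    - {"x": 10,"y": -18,"z": 0,"roll": 0,"claw": 0}
    - {"x": 10,"y": -18,"z": 0,"roll": 0,"claw": 0}
    - {"x": 10,"y": -18,"z": 0,"roll": 0,"claw": 0}

```text
clock: 1.33
eef_pos: [367.8, 266.1, 242.7]
tool_rot: [3.141, 0.001, 2.881]
force: [1.3, -0.0, 0.5]
width: 85.3
```

Request:
send_rows:
  rows:
    - {"x": 6.8,"y": -16,"z": 0,"roll": 0,"claw": 0}
    - {"x": 6.8,"y": -16,"z": 0,"roll": 0,"claw": 0}
    - {"x": 6.8,"y": -16,"z": 0,"roll": 0,"claw": 0}
    - {"x": 6.8,"y": -16,"z": 0,"roll": 0,"claw": 0}
    - {"x": 6.8,"y": -16,"z": 0,"roll": 0,"claw": 0}

```text
clock: 1.75
eef_pos: [437.6, 100.7, 242.8]
tool_rot: [-3.139, 0.003, 2.871]
force: [-0.3, -0.4, -0.0]
width: 85.4
```

Run:
```python
from h import *
s=ctrl.read_state();C=ctrl.get_calibration("wrist")
im,d=ctrl.get_image("wrist");cv2.imwrite("pics/w1.png",im)
print(s["eef_pos"],np.round(C["T"],3).tolist(),np.round(C["intrinsics"],1).tolist())
P=cloud("wrist",d,C)
print(fit(P,(436,106),45,6,40),fit(P,(436,106),30,23,40))
```

```text
[437.55139913 100.73998742 242.82653618] [[0.268, 0.914, 0.305, 358.744], [0.963, -0.253, -0.088, 123.216], [-0.003, 0.317, -0.948, 374.216], [0.0, 0.0, 0.0, 1.0]] [[285.6, 0.0, 261.6], [0.0, 285.6, 190.4], [0.0, 0.0, 1.0]]
(array([442. , 110.1]), 34.2, 1883, nan) (array([442. , 110.2]), 21.3, 718, nan)
```

View pics/w1.png

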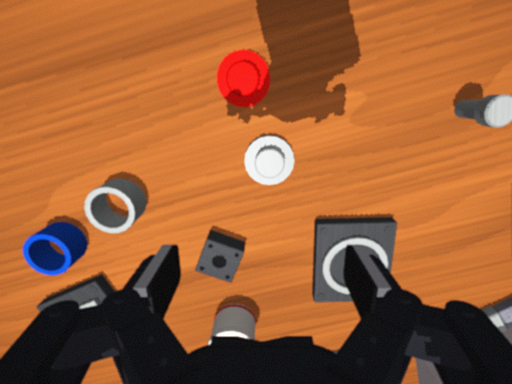

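Wrist view: the spacer is at (270,160), the red look-alike at (243,78), the ring at (115,205), the block at (220,254), the round shoe at (355,260) and the punch at (495,110). My 2x2 opening kernel shifts the mask, so I'll fix that and measure again now that the arm has settled.

```bash
sed -i 's/np.ones((2,2))/np.ones((3,3))/' h.py
cat >> h.py <<'E'
def look(*things):
    s=ctrl.read_state();C=ctrl.get_calibration("wrist");im,d=ctrl.get_image("wrist");P=cloud("wrist",d,C)
    print("tcp",s["eef_pos"].round(1),"rot",np.round(s["tool_rot"],3),"w",round(float(s["width"]),1),"F",np.round(s["force"],1),"t",s["clock"])
    for t in things:print(t,fit(P,*t))
    return im,P
E
python3 - <<'E'
from h import *
P=cloud("top",np.load("top0.npy"))
for a in [((613,185),60,23,35),((436,106),45,6,40),((436,106),45,23,40),((438,-104),50,36,50),((431,-350),50,38,60),((431,-350),50,20,60),((438,358),50,58,80)]:print("top",a,fit(P,*a))
look(((436,106),45,6,40),((436,106),45,23,40),((612,184),60,23,35),((438,-104),50,36,50))
E
```

```text
top ((613, 185), 60, 23, 35) (array([614.2, 185.4]), 46.0, 418, 26.9)
top ((436, 106), 45, 6, 40) (array([438.2, 108.1]), 31.8, 553, 13.2)
top ((436, 106), 45, 23, 40) (array([438.1, 108.1]), 18.7, 204, 28.0)
top ((438, -104), 50, 36, 50) (array([ 440.2, -102.2]), 31.8, 228, 39.6)
top ((431, -350), 50, 38, 60) (array([ 432. , -342.4]), 22.8, 188, 43.1)
top ((431, -350), 50, 20, 60) (array([ 432. , -341.8]), 29.8, 420, 33.9)
top ((438, 358), 50, 58, 80) (array([439.8, 358.7]), 17.2, 185, 64.4)
tcp [437.  102.6 242.7] rot [-3.140e+00  2.000e-03  2.872e+00] w 85.7 F [ 0.1 -0.5  0.4] t 1.8
((436, 106), 45, 6, 40) (array([438.8, 109.2]), 32.1, 1882, 12.9)
((436, 106), 45, 23, 40) (array([438.6, 109.5]), 18.9, 708, 28.0)
((612, 184), 60, 23, 35) (array([614.4, 186.5]), 46.1, 849, 27.0)
((438, -104), 50, 36, 50) (array([ 439.9, -100.8]), 32.3, 906, 40.1)
```

Radii and heights match the drawing, and top and wrist agree within 1.5 mm. Going down on the spacer's pilot.

Request:
send_rows:
  rows:
    - {"x": 0.3,"y": 0.1,"z": -4,"roll": 0,"claw": 0}
    - {"x": 0.3,"y": 0.1,"z": -8,"roll": 0,"claw": 0}
    - {"x": 0.3,"y": 0.1,"z": -12,"roll": 0,"claw": 0}
    - {"x": 0.3,"y": 0.1,"z": -15,"roll": 0,"claw": 0}
    - {"x": 0.3,"y": 0.1,"z": -16,"roll": 0,"claw": 0}

```text
clock: 2.27
eef_pos: [434.9, 111.1, 78.7]
tool_rot: [-3.14, -0.006, 2.885]
force: [0.3, 0.4, 0.1]
width: 85.4
```

Request:
send_rows:
  rows:
    - {"x": 0,"y": 0,"z": 0,"roll": 0,"claw": 0}
    - {"x": 0,"y": 0,"z": 0,"roll": 0,"claw": 0}
    - {"x": 0,"y": 0,"z": 0,"roll": 0,"claw": 0}
    - {"x": 0,"y": 0,"z": 0,"roll": 0,"claw": 0}

```text
clock: 2.6
eef_pos: [438.8, 110.2, 83.6]
tool_rot: [3.14, 0.002, 2.883]
force: [-0.9, 0.7, -0.0]
width: 86.2
```

Request:
send_rows:
  rows:
    - {"x": 0,"y": 0,"z": -2,"roll": 0,"claw": 0}
    - {"x": 0,"y": 0,"z": -4,"roll": 0,"claw": 0}
    - {"x": 0,"y": 0,"z": -5.2,"roll": 0,"claw": 0}
    - {"x": 0,"y": 0,"z": -5.8,"roll": 0,"claw": 0}
    - {"x": 0,"y": 0,"z": -5.8,"roll": 0,"claw": 0}

```text
clock: 3.02
eef_pos: [438.4, 110.3, 26.0]
tool_rot: [3.139, 0.0, 2.882]
force: [-1.3, -0.4, -0.2]
width: 85.0
```

Request:
send_rows:
  rows:
    - {"x": 0,"y": 0,"z": 0,"roll": 0,"claw": 0}
    - {"x": 0,"y": 0,"z": 0,"roll": 0,"claw": 0}
    - {"x": 0,"y": 0,"z": 0,"roll": 0,"claw": 0.2}
    - {"x": 0,"y": 0,"z": 0,"roll": 0,"claw": 0.4}
    - {"x": 0,"y": 0,"z": 0,"roll": 0,"claw": 0.4}

```text
clock: 3.43
eef_pos: [437.9, 109.6, 26.0]
tool_rot: [3.14, -0.001, 2.882]
force: [-0.0, -1.5, -1.1]
width: 52.0
```

Request:
send_rows:
  rows:
    - {"x": 0,"y": 0,"z": 0,"roll": 0,"claw": 1}
    - {"x": 0,"y": 0,"z": 0,"roll": 0,"claw": 1}
    - {"x": 0,"y": 0,"z": 0,"roll": 0,"claw": 1}
    - {"x": 0,"y": 0,"z": 0,"roll": 0,"claw": 1}
    - {"x": 0,"y": 0,"z": 0,"roll": 0,"claw": 1}

```text
clock: 3.85
eef_pos: [437.7, 109.6, 26.3]
tool_rot: [3.14, -0.001, 2.881]
force: [-1.8, 0.2, 10.2]
width: 35.2
```

Request:
send_rows:
  rows:
    - {"x": 0,"y": 0,"z": 0,"roll": 0,"claw": 1}
    - {"x": 0,"y": 0,"z": 0,"roll": 0,"claw": 1}
    - {"x": 0,"y": 0,"z": 0.7,"roll": 0,"claw": 1}
    - {"x": 0,"y": 0,"z": 1.4,"roll": 0,"claw": 1}
    - {"x": 0,"y": 0,"z": 2,"roll": 0,"claw": 1}

```text
clock: 4.27
eef_pos: [437.2, 109.3, 45.9]
tool_rot: [3.142, -0.002, 2.881]
force: [-0.1, -0.6, -4.1]
width: 35.2
```

Run:
```python
from h import *
im,P=look();cv2.imwrite("pics/w2.png",im[150:])
```

```text
tcp [437.2 109.3  45.9] rot [ 3.142e+00 -2.000e-03  2.881e+00] w 35.2 F [-0.1 -0.6 -4.1] t 4.2667
```

View pics/w2.png

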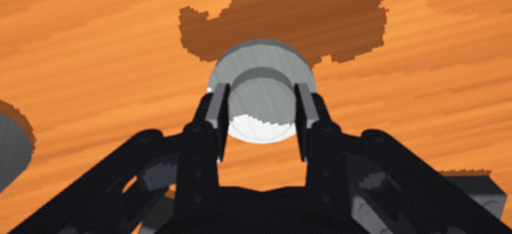

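The spacer is held level by its pilot, and the -4.1 N force matches its 0.42 kg. Carrying it to the round seat.

Request:
send_rows:
  rows:
    - {"x": 0,"y": 0,"z": 2.5,"roll": 0,"claw": 1}
    - {"x": 1,"y": 0.5,"z": 5,"roll": 0,"claw": 1}
    - {"x": 3,"y": 1.3,"z": 6,"roll": 0,"claw": 1}
    - {"x": 6,"y": 2.6,"z": 6,"roll": 0,"claw": 1}
    - {"x": 9,"y": 3.9,"z": 6,"roll": 0,"claw": 1}

```text
clock: 4.73
eef_pos: [528.0, 149.2, 106.6]
tool_rot: [3.141, -0.001, 2.882]
force: [0.0, 0.3, -3.6]
width: 35.0
```

Request:
send_rows:
  rows:
    - {"x": 3,"y": 1.3,"z": 0,"roll": 0,"claw": 1}
    - {"x": 6,"y": 2.6,"z": 0,"roll": 0,"claw": 1}
    - {"x": 8,"y": 3.4,"z": 0,"roll": 0,"claw": 1}
    - {"x": 8.6,"y": 3.8,"z": 0,"roll": 0,"claw": 1}
    - {"x": 8.6,"y": 3.8,"z": 0,"roll": 0,"claw": 1}

```text
clock: 5.15
eef_pos: [614.2, 187.7, 104.7]
tool_rot: [3.141, -0.002, 2.884]
force: [-0.4, -0.1, -3.3]
width: 34.7
```

Request:
send_rows:
  rows:
    - {"x": 0,"y": 0,"z": 0,"roll": 0,"claw": 1}
    - {"x": 0,"y": 0,"z": 0,"roll": 0,"claw": 1}
    - {"x": 0,"y": 0,"z": 0,"roll": 0,"claw": 1}

```text
clock: 5.4
eef_pos: [611.9, 185.7, 105.3]
tool_rot: [-3.141, -0.004, 2.881]
force: [-0.3, -0.3, -3.8]
width: 35.0
```

Run:
```python
from h import *
im,P=look(((614,186),60,23,32));cv2.imwrite("pics/w3.png",im)
```

```text
tcp [611.9 185.7 105.3] rot [-3.141 -0.004  2.881] w 35.0 F [-0.3 -0.3 -3.8] t 5.4
((614, 186), 60, 23, 32) (array([613.8, 187.6]), 45.8, 2421, 27.0)
```

Request:
send_rows:
  rows:
    - {"x": 0.1,"y": 0.1,"z": -2,"roll": 0,"claw": 1}
    - {"x": 0.1,"y": 0.1,"z": -4,"roll": 0,"claw": 1}
    - {"x": 0.1,"y": 0.1,"z": -5,"roll": 0,"claw": 1}
    - {"x": 0.1,"y": 0.1,"z": -5.5,"roll": 0,"claw": 1}
    - {"x": 0.1,"y": 0.1,"z": -5.6,"roll": 0,"claw": 1}

```text
clock: 5.87
eef_pos: [613.6, 187.1, 48.5]
tool_rot: [-3.141, -0.004, 2.881]
force: [0.6, 0.0, -2.3]
width: 35.1
```

Request:
send_rows:
  rows:
    - {"x": 0,"y": 0,"z": 0,"roll": 0,"claw": 1}
    - {"x": 0,"y": 0,"z": -0.2,"roll": 0,"claw": 1}
    - {"x": 0,"y": 0,"z": -0.3,"roll": 0,"claw": 1}
    - {"x": 0,"y": 0,"z": -0.4,"roll": 0,"claw": 1}

```text
clock: 6.2
eef_pos: [615.0, 187.5, 46.4]
tool_rot: [3.14, -0.001, 2.882]
force: [-3.2, -0.9, 9.5]
width: 35.1
```

Contact at the expected height. Releasing and lifting off.

Request:
send_rows:
  rows:
    - {"x": 0,"y": 0,"z": 0.1,"roll": 0,"claw": 0.5}
    - {"x": 0,"y": 0,"z": 0.1,"roll": 0,"claw": 0.3}
    - {"x": 0,"y": 0,"z": 0.1,"roll": 0,"claw": 0}
    - {"x": 0,"y": 0,"z": 0.1,"roll": 0,"claw": 0}
    - {"x": 0,"y": 0,"z": 0.1,"roll": 0,"claw": 0}

```text
clock: 6.62
eef_pos: [614.6, 187.5, 46.6]
tool_rot: [3.141, -0.002, 2.882]
force: [-0.4, 0.6, 0.6]
width: 85.2
```

Request:
send_rows:
  rows:
    - {"x": 0,"y": 0,"z": 4,"roll": 0,"claw": 0}
    - {"x": 0,"y": 0,"z": 8,"roll": 0,"claw": 0}
    - {"x": 0,"y": 0,"z": 12,"roll": 0,"claw": 0}
    - {"x": 0,"y": 0,"z": 15,"roll": 0,"claw": 0}
    - {"x": 0,"y": 0,"z": 15,"roll": 0,"claw": 0}

```text
clock: 7.03
eef_pos: [618.6, 187.4, 203.5]
tool_rot: [3.136, 0.009, 2.881]
force: [1.8, -0.2, -0.7]
width: 85.3
```

Request:
send_rows:
  rows:
    - {"x": 0,"y": 0,"z": 0,"roll": 0,"claw": 0}
    - {"x": 0,"y": 0,"z": 0,"roll": 0,"claw": 0}

```text
clock: 7.2
eef_pos: [613.7, 187.8, 195.7]
tool_rot: [3.141, -0.003, 2.882]
force: [0.3, 0.1, 0.5]
width: 85.4
```

Run:
```python
from h import *
im,P=look(((614,186),33,29,60),((614,186),60,42,60),((614,186),60,24,28.5));cv2.imwrite("pics/w4.png",im)
```

```text
tcp [613.7 187.8 195.7] rot [ 3.141e+00 -3.000e-03  2.882e+00] w 85.4 F [0.3 0.1 0.5] t 7.2
((614, 186), 33, 29, 60) (array([615.6, 187.1]), 32.0, 2630, 32.9)
((614, 186), 60, 42, 60) (array([615.6, 187. ]), 19.1, 1037, 48.0)
((614, 186), 60, 24, 28.5) (array([614.5, 187.2]), 45.8, 1935, 27.0)
```

View pics/w4.png

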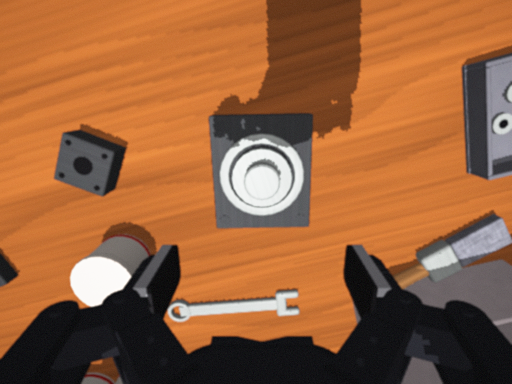

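Wrist view: the spacer is seated in the round rim at (262,178). Disc top is at 33 mm, pilot top at 48 mm, 1.1 mm off the rim axis; tub (100,280) and block (90,160) are untouched. Next, the ring.

Request:
send_rows:
  rows:
    - {"x": -2,"y": -3.3,"z": 0,"roll": 0,"claw": 0}
    - {"x": -4,"y": -6.6,"z": 0,"roll": 0,"claw": 0}
    - {"x": -6,"y": -9.9,"z": 0,"roll": 0,"claw": 0}
    - {"x": -8,"y": -13.2,"z": 0,"roll": 0,"claw": 0}
    - {"x": -10,"y": -16.5,"z": 0,"roll": 0,"claw": 0}

```text
clock: 7.67
eef_pos: [512.1, 21.3, 194.8]
tool_rot: [-3.14, -0.005, 2.882]
force: [1.1, -0.7, 1.0]
width: 85.7
```

Request:
send_rows:
  rows:
    - {"x": -2,"y": -3.3,"z": 0,"roll": 0,"claw": 0}
    - {"x": -4,"y": -6.6,"z": 0,"roll": 0,"claw": 0}
    - {"x": -6,"y": -9.9,"z": 0,"roll": 0,"claw": 0}
    - {"x": -7.5,"y": -12.4,"z": -2,"roll": 0,"claw": 0}
    - {"x": -7.5,"y": -12.4,"z": -4,"roll": 0,"claw": 0}

```text
clock: 8.08
eef_pos: [435.7, -107.0, 156.1]
tool_rot: [-3.139, -0.002, 2.873]
force: [0.6, 0.8, -0.7]
width: 85.6
```

Request:
send_rows:
  rows:
    - {"x": 0,"y": 0,"z": -2,"roll": 0,"claw": 0}
    - {"x": 0,"y": 0,"z": -4,"roll": 0,"claw": 0}
    - {"x": 0,"y": 0,"z": -4,"roll": 0,"claw": 0}
    - {"x": 0,"y": 0,"z": -4,"roll": 0,"claw": 0}
    - {"x": 0,"y": 0,"z": -4,"roll": 0,"claw": 0}

```text
clock: 8.5
eef_pos: [439.3, -101.7, 116.4]
tool_rot: [-3.141, -0.003, 2.881]
force: [-0.1, -0.1, 0.5]
width: 85.2
```

Run:
```python
from h import *
im,P=look(((440,-102),42,36,46));cv2.imwrite("pics/w5.png",im)
```

```text
tcp [ 439.3 -101.7  116.4] rot [-3.141e+00 -3.000e-03  2.881e+00] w 85.2 F [-0.1 -0.1  0.5] t 8.5
((440, -102), 42, 36, 46) (array([ 440.4, -100.8]), 32.0, 2197, 39.9)
```

Request:
send_rows:
  rows:
    - {"x": 0.1,"y": 0.1,"z": -3,"roll": 0,"claw": 0}
    - {"x": 0.1,"y": 0.1,"z": -6,"roll": 0,"claw": 0}
    - {"x": 0.1,"y": 0.1,"z": -8,"roll": 0,"claw": 0}
    - {"x": 0.1,"y": 0.1,"z": -9.4,"roll": 0,"claw": 0}
    - {"x": 0.1,"y": 0.1,"z": -9.4,"roll": 0,"claw": 0}

```text
clock: 8.97
eef_pos: [439.9, -100.2, 21.1]
tool_rot: [3.141, -0.004, 2.882]
force: [0.5, 0.0, -0.3]
width: 85.4
```

Request:
send_rows:
  rows:
    - {"x": 0,"y": 0,"z": 0,"roll": 0,"claw": 0.1}
    - {"x": 0,"y": 0,"z": 0,"roll": 0,"claw": 0.2}
    - {"x": 0,"y": 0,"z": 0,"roll": 0,"claw": 0.4}
    - {"x": 0,"y": 0,"z": 0,"roll": 0,"claw": 1}
    - {"x": 0,"y": 0,"z": 0,"roll": 0,"claw": 1}

```text
clock: 9.38
eef_pos: [441.3, -101.0, 24.3]
tool_rot: [3.142, 0.001, 2.882]
force: [-1.1, -0.0, 7.5]
width: 62.6
```

Request:
send_rows:
  rows:
    - {"x": 0,"y": 0,"z": 0,"roll": 0,"claw": 1}
    - {"x": 0,"y": 0,"z": 0,"roll": 0,"claw": 1}
    - {"x": 0,"y": 0,"z": 0,"roll": 0,"claw": 1}

```text
clock: 9.63
eef_pos: [441.4, -101.0, 24.2]
tool_rot: [3.142, 0.001, 2.882]
force: [-1.1, -0.5, 7.4]
width: 62.1
```

Request:
send_rows:
  rows:
    - {"x": 0,"y": 0,"z": 1,"roll": 0,"claw": 1}
    - {"x": 0,"y": 0,"z": 3,"roll": 0,"claw": 1}
    - {"x": 0,"y": 0,"z": 5,"roll": 0,"claw": 1}
    - {"x": 0,"y": 0,"z": 5,"roll": 0,"claw": 1}

```text
clock: 9.97
eef_pos: [442.1, -100.8, 75.5]
tool_rot: [3.141, 0.003, 2.882]
force: [0.2, -0.8, -5.6]
width: 62.2
```

Run:
```python
from h import *
im,P=look();cv2.imwrite("pics/w6.png",im[150:])
```

```text
tcp [ 442.1 -100.8   75.5] rot [3.141e+00 3.000e-03 2.882e+00] w 62.2 F [ 0.2 -0.8 -5.6] t 9.9667
```

View pics/w6.png

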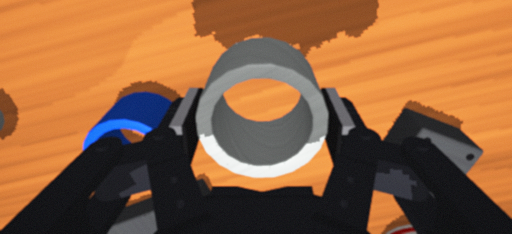

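The ring is held by the outside, square in the jaws; the blue ring is untouched at (125,125). Carrying it to the stack.

Request:
send_rows:
  rows:
    - {"x": 0,"y": 0,"z": 2.5,"roll": 0,"claw": 1}
    - {"x": 1,"y": 1.6,"z": 5,"roll": 0,"claw": 1}
    - {"x": 3,"y": 5,"z": 5.5,"roll": 0,"claw": 1}
    - {"x": 5,"y": 8.3,"z": 5.5,"roll": 0,"claw": 1}
    - {"x": 7,"y": 11.6,"z": 5.5,"roll": 0,"claw": 1}

```text
clock: 10.43
eef_pos: [510.9, 17.4, 127.5]
tool_rot: [3.141, -0.002, 2.881]
force: [0.7, -1.6, -5.6]
width: 62.5
```

Request:
send_rows:
  rows:
    - {"x": 2,"y": 3.3,"z": 0,"roll": 0,"claw": 1}
    - {"x": 4,"y": 6.6,"z": 0,"roll": 0,"claw": 1}
    - {"x": 6,"y": 9.9,"z": 0,"roll": 0,"claw": 1}
    - {"x": 8,"y": 13.2,"z": 0,"roll": 0,"claw": 1}
    - {"x": 9.4,"y": 15.6,"z": 0,"roll": 0,"claw": 1}

```text
clock: 10.85
eef_pos: [604.7, 176.5, 125.8]
tool_rot: [3.14, -0.003, 2.886]
force: [1.1, 0.9, -5.4]
width: 62.4
```

Request:
send_rows:
  rows:
    - {"x": 1.0,"y": 1.6,"z": 0,"roll": 0,"claw": 1}
    - {"x": 1.0,"y": 1.6,"z": 0,"roll": 0,"claw": 1}
    - {"x": 1.0,"y": 1.6,"z": 0,"roll": 0,"claw": 1}
    - {"x": 1.0,"y": 1.6,"z": 0,"roll": 0,"claw": 1}
    - {"x": 1.0,"y": 1.6,"z": 0,"roll": 0,"claw": 1}

```text
clock: 11.27
eef_pos: [613.5, 185.8, 126.8]
tool_rot: [-3.141, -0.003, 2.879]
force: [-0.7, 0.1, -4.3]
width: 62.8
```

Run:
```python
from h import *
im,P=look(((615,187),60,24,29))
```

```text
tcp [613.5 185.8 126.8] rot [-3.141e+00 -3.000e-03  2.879e+00] w 62.8 F [-0.7  0.1 -4.3] t 11.2667
((615, 187), 60, 24, 29) (array([614.4, 187.4]), 45.9, 2489, 27.1)
```

Request:
send_rows:
  rows:
    - {"x": 0.2,"y": 0.1,"z": -2,"roll": 0,"claw": 1}
    - {"x": 0.2,"y": 0.1,"z": -4,"roll": 0,"claw": 1}
    - {"x": 0.2,"y": 0.1,"z": -5.2,"roll": 0,"claw": 1}
    - {"x": 0.2,"y": 0.1,"z": -6.2,"roll": 0,"claw": 1}
    - {"x": 0.2,"y": 0.1,"z": -6.7,"roll": 0,"claw": 1}

```text
clock: 11.73
eef_pos: [615.6, 187.8, 59.0]
tool_rot: [-3.141, -0.004, 2.881]
force: [-0.2, 0.4, -4.4]
width: 62.8
```

Request:
send_rows:
  rows:
    - {"x": 0,"y": 0,"z": 0,"roll": 0,"claw": 1}
    - {"x": 0,"y": 0,"z": -0.2,"roll": 0,"claw": 1}
    - {"x": 0,"y": 0,"z": -0.3,"roll": 0,"claw": 1}
    - {"x": 0,"y": 0,"z": -0.4,"roll": 0,"claw": 1}
    - {"x": 0,"y": 0,"z": -0.4,"roll": 0,"claw": 1}

```text
clock: 12.15
eef_pos: [616.7, 188.6, 56.8]
tool_rot: [3.141, -0.001, 2.882]
force: [-0.3, 0.1, -5.2]
width: 62.5
```

Request:
send_rows:
  rows:
    - {"x": 0,"y": 0,"z": -0.1,"roll": 0,"claw": 1}
    - {"x": 0,"y": 0,"z": -0.2,"roll": 0,"claw": 1}
    - {"x": 0,"y": 0,"z": -0.2,"roll": 0,"claw": 1}

```text
clock: 12.4
eef_pos: [616.7, 188.6, 56.4]
tool_rot: [3.14, -0.002, 2.882]
force: [-3.7, 0.4, 7.7]
width: 62.8
```

Contact. Releasing and checking.

Request:
send_rows:
  rows:
    - {"x": 0,"y": 0,"z": 0.1,"roll": 0,"claw": 0.15}
    - {"x": 0,"y": 0,"z": 0.1,"roll": 0,"claw": 0}
    - {"x": 0,"y": 0,"z": 0.1,"roll": 0,"claw": 0}
    - {"x": 0,"y": 0,"z": 0.1,"roll": 0,"claw": 0}
    - {"x": 0,"y": 0,"z": 0.1,"roll": 0,"claw": 0}

```text
clock: 12.82
eef_pos: [616.6, 188.4, 55.4]
tool_rot: [3.141, -0.002, 2.882]
force: [0.2, -0.2, -0.2]
width: 85.3
```

Request:
send_rows:
  rows:
    - {"x": 0,"y": 0,"z": 3,"roll": 0,"claw": 0}
    - {"x": 0,"y": 0,"z": 7,"roll": 0,"claw": 0}
    - {"x": 0,"y": 0,"z": 11,"roll": 0,"claw": 0}
    - {"x": 0,"y": 0,"z": 14,"roll": 0,"claw": 0}
    - {"x": 0,"y": 0,"z": 14,"roll": 0,"claw": 0}

```text
clock: 13.23
eef_pos: [620.6, 188.1, 202.3]
tool_rot: [3.136, 0.009, 2.881]
force: [0.6, 0.3, 0.1]
width: 85.7
```

Request:
send_rows:
  rows:
    - {"x": 0,"y": 0,"z": 0,"roll": 0,"claw": 0}
    - {"x": 0,"y": 0,"z": 0,"roll": 0,"claw": 0}
    - {"x": 0,"y": 0,"z": 0,"roll": 0,"claw": 0}

```text
clock: 13.48
eef_pos: [615.3, 188.6, 193.6]
tool_rot: [-3.141, -0.005, 2.882]
force: [0.2, 0.3, -0.3]
width: 85.3
```

Run:
```python
from h import *
im,P=look(((615,187),50,68,80),((615,187),22,44,52));cv2.imwrite("pics/w7.png",im)
```

```text
tcp [615.3 188.6 193.6] rot [-3.141 -0.005  2.882] w 85.3 F [ 0.2  0.3 -0.3] t 13.4833
((615, 187), 50, 68, 80) (array([615.5, 188.8]), 31.8, 1556, 71.9)
((615, 187), 22, 44, 52) (array([615.8, 187.2]), 19.0, 1035, 48.0)
```

View pics/w7.png

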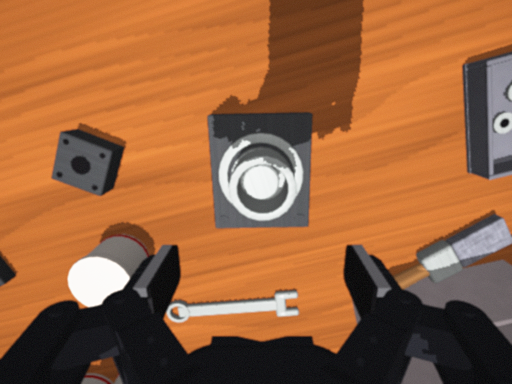

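Wrist view: the ring is over the pilot at (262,178), top at 71.9 mm, 1.6 mm off the spacer axis. Next, the bush.

Request:
send_rows:
  rows:
    - {"x": -1.2,"y": -3.5,"z": 0,"roll": 0,"claw": 0}
    - {"x": -2.5,"y": -7.2,"z": 0,"roll": 0,"claw": 0}
    - {"x": -3.8,"y": -11,"z": 0,"roll": 0,"claw": 0}
    - {"x": -5.1,"y": -14.7,"z": 0,"roll": 0,"claw": 0}
    - {"x": -6.4,"y": -18.4,"z": 0,"roll": 0,"claw": 0}

```text
clock: 13.95
eef_pos: [550.9, 3.0, 194.2]
tool_rot: [-3.141, -0.004, 2.882]
force: [-0.3, -0.3, 0.4]
width: 85.2
```

Request:
send_rows:
  rows:
    - {"x": -1.3,"y": -3.7,"z": 0,"roll": 0,"claw": 0}
    - {"x": -2.6,"y": -7.4,"z": 0,"roll": 0,"claw": 0}
    - {"x": -3.9,"y": -11.1,"z": 0,"roll": 0,"claw": 0}
    - {"x": -5.1,"y": -14.7,"z": 0,"roll": 0,"claw": 0}
    - {"x": -6.4,"y": -18.4,"z": 0,"roll": 0,"claw": 0}

```text
clock: 14.37
eef_pos: [487.1, -180.7, 194.3]
tool_rot: [3.141, -0.004, 2.882]
force: [1.1, 0.4, 0.3]
width: 85.2
```

Request:
send_rows:
  rows:
    - {"x": -1.3,"y": -3.7,"z": 0,"roll": 0,"claw": 0}
    - {"x": -2.6,"y": -7.4,"z": 0,"roll": 0,"claw": 0}
    - {"x": -3.9,"y": -11.1,"z": 0,"roll": 0,"claw": 0}
    - {"x": -5.1,"y": -14.7,"z": -2,"roll": 0,"claw": 0}
    - {"x": -5.5,"y": -16.2,"z": -4,"roll": 0,"claw": 0}

```text
clock: 14.78
eef_pos: [430.7, -347.7, 155.4]
tool_rot: [-3.137, -0.0, 2.876]
force: [0.2, 0.1, 0.1]
width: 84.8
```

Request:
send_rows:
  rows:
    - {"x": 0,"y": 0,"z": -2,"roll": 0,"claw": 0}
    - {"x": 0,"y": 0,"z": -2,"roll": 0,"claw": 0}
    - {"x": 0,"y": 0,"z": -2,"roll": 0,"claw": 0}
    - {"x": 0,"y": 0,"z": -2,"roll": 0,"claw": 0}
    - {"x": 0,"y": 0,"z": -2,"roll": 0,"claw": 0}

```text
clock: 15.2
eef_pos: [434.3, -341.1, 136.1]
tool_rot: [3.141, -0.001, 2.883]
force: [-0.1, -0.7, -0.1]
width: 85.5
```

Run:
```python
from h import *
im,P=look(((432,-342),45,39,50),((432,-342),45,20,50));cv2.imwrite("pics/w8.png",im)
```

```text
tcp [ 434.3 -341.1  136.1] rot [ 3.141e+00 -1.000e-03  2.883e+00] w 85.5 F [-0.1 -0.7 -0.1] t 15.2
((432, -342), 45, 39, 50) (array([ 432.7, -341.8]), 23.1, 1349, 43.9)
((432, -342), 45, 20, 50) (array([ 432.6, -342.1]), 29.9, 2756, 38.3)
```

View pics/w8.png

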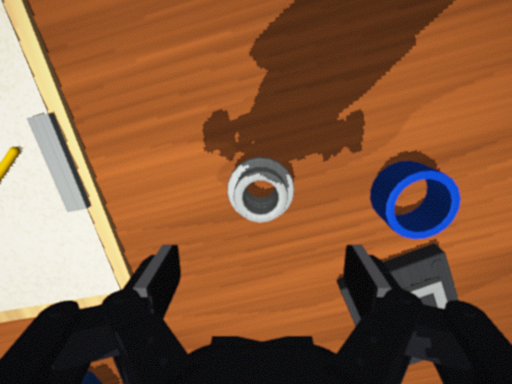

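The bush is upright at (261,190), clear of the blue ring at (415,200). Going down on its hub.

Request:
send_rows:
  rows:
    - {"x": -0.2,"y": -0.1,"z": -3,"roll": 0,"claw": 0}
    - {"x": -0.2,"y": -0.1,"z": -6,"roll": 0,"claw": 0}
    - {"x": -0.2,"y": -0.1,"z": -8.5,"roll": 0,"claw": 0}
    - {"x": -0.2,"y": -0.1,"z": -9.8,"roll": 0,"claw": 0}
    - {"x": -0.2,"y": -0.1,"z": -9.8,"roll": 0,"claw": 0}

```text
clock: 15.67
eef_pos: [430.9, -340.8, 35.6]
tool_rot: [3.139, -0.005, 2.883]
force: [0.6, 0.6, -0.1]
width: 85.6
```

Request:
send_rows:
  rows:
    - {"x": 0,"y": 0,"z": 0,"roll": 0,"claw": 0.1}
    - {"x": 0,"y": 0,"z": 0,"roll": 0,"claw": 0.2}
    - {"x": 0,"y": 0,"z": 0,"roll": 0,"claw": 0.4}
    - {"x": 0,"y": 0,"z": 0,"roll": 0,"claw": 1}
    - {"x": 0,"y": 0,"z": 0,"roll": 0,"claw": 1}

```text
clock: 16.08
eef_pos: [432.3, -342.8, 39.1]
tool_rot: [3.141, 0.0, 2.882]
force: [-0.6, 1.5, 8.7]
width: 43.1
```

Request:
send_rows:
  rows:
    - {"x": 0,"y": 0,"z": 0,"roll": 0,"claw": 1}
    - {"x": 0,"y": 0,"z": 0,"roll": 0,"claw": 1}
    - {"x": 0,"y": 0,"z": 0,"roll": 0,"claw": 1}

```text
clock: 16.33
eef_pos: [432.3, -342.8, 39.1]
tool_rot: [3.141, 0.0, 2.882]
force: [-0.5, 2.0, 9.6]
width: 43.4
```

Request:
send_rows:
  rows:
    - {"x": 0,"y": 0,"z": 1,"roll": 0,"claw": 1}
    - {"x": 0,"y": 0,"z": 3,"roll": 0,"claw": 1}
    - {"x": 0,"y": 0,"z": 5,"roll": 0,"claw": 1}
    - {"x": 0,"y": 0,"z": 5,"roll": 0,"claw": 1}

```text
clock: 16.67
eef_pos: [432.8, -344.2, 90.9]
tool_rot: [-3.139, 0.003, 2.881]
force: [1.7, -1.0, -3.4]
width: 43.3
```

Run:
```python
from h import *
im,P=look();cv2.imwrite("pics/w9.png",im[150:])
```

```text
tcp [ 432.8 -344.2   90.9] rot [-3.139e+00  3.000e-03  2.881e+00] w 43.3 F [ 1.7 -1.  -3.4] t 16.6667
```

View pics/w9.png

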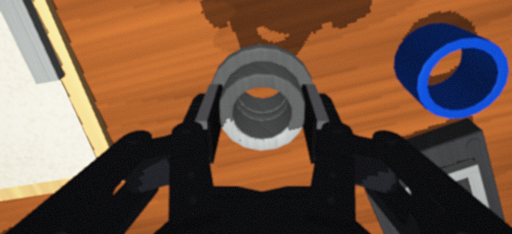

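The bush is held by the hub, level. Carrying it back along the same line, at 16 cm.

Request:
send_rows:
  rows:
    - {"x": 0.3,"y": 1,"z": 2.5,"roll": 0,"claw": 1}
    - {"x": 1.2,"y": 3.6,"z": 5,"roll": 0,"claw": 1}
    - {"x": 2.4,"y": 7,"z": 7,"roll": 0,"claw": 1}
    - {"x": 3.7,"y": 10.7,"z": 7,"roll": 0,"claw": 1}
    - {"x": 5,"y": 14.4,"z": 7,"roll": 0,"claw": 1}

```text
clock: 17.13
eef_pos: [482.0, -197.3, 157.8]
tool_rot: [3.141, -0.0, 2.88]
force: [0.8, 1.0, -4.0]
width: 42.9
```

Request:
send_rows:
  rows:
    - {"x": 1.3,"y": 3.7,"z": 0,"roll": 0,"claw": 1}
    - {"x": 2.6,"y": 7.4,"z": 0,"roll": 0,"claw": 1}
    - {"x": 3.9,"y": 11.1,"z": 0,"roll": 0,"claw": 1}
    - {"x": 5.1,"y": 14.7,"z": 0,"roll": 0,"claw": 1}
    - {"x": 6.4,"y": 18.4,"z": 0,"roll": 0,"claw": 1}

```text
clock: 17.55
eef_pos: [544.8, -12.3, 156.4]
tool_rot: [-3.142, -0.004, 2.882]
force: [-0.6, -0.7, -3.2]
width: 43.3
```

Request:
send_rows:
  rows:
    - {"x": 1.3,"y": 3.7,"z": 0,"roll": 0,"claw": 1}
    - {"x": 2.6,"y": 7.4,"z": 0,"roll": 0,"claw": 1}
    - {"x": 3.9,"y": 11.1,"z": 0,"roll": 0,"claw": 1}
    - {"x": 5.1,"y": 14.7,"z": 0,"roll": 0,"claw": 1}
    - {"x": 6.4,"y": 18.3,"z": 0,"roll": 0,"claw": 1}

```text
clock: 17.97
eef_pos: [608.5, 170.9, 155.9]
tool_rot: [-3.141, -0.004, 2.882]
force: [0.9, -0.6, -3.1]
width: 43.2
```

Request:
send_rows:
  rows:
    - {"x": 0.6,"y": 2,"z": 0,"roll": 0,"claw": 1}
    - {"x": 0.6,"y": 2,"z": 0,"roll": 0,"claw": 1}
    - {"x": 0.6,"y": 2,"z": 0,"roll": 0,"claw": 1}
    - {"x": 0.6,"y": 2,"z": 0,"roll": 0,"claw": 1}
    - {"x": 0.6,"y": 2,"z": 0,"roll": 0,"claw": 1}

```text
clock: 18.38
eef_pos: [614.8, 186.5, 156.9]
tool_rot: [-3.14, -0.003, 2.879]
force: [0.1, -0.8, -3.7]
width: 43.0
```

Run:
```python
from h import *
im,P=look(((615,188),50,68,76))
```

```text
tcp [614.8 186.5 156.9] rot [-3.140e+00 -3.000e-03  2.879e+00] w 43.0 F [ 0.1 -0.8 -3.7] t 18.3833
((615, 188), 50, 68, 76) (array([615.5, 188.9]), 31.6, 1146, 71.9)
```

Request:
send_rows:
  rows:
    - {"x": 0,"y": 0,"z": -1.5,"roll": 0,"claw": 1}
    - {"x": 0,"y": 0,"z": -3,"roll": 0,"claw": 1}
    - {"x": 0,"y": 0,"z": -4.5,"roll": 0,"claw": 1}
    - {"x": 0,"y": 0,"z": -5.6,"roll": 0,"claw": 1}
    - {"x": 0,"y": 0,"z": -6.0,"roll": 0,"claw": 1}

```text
clock: 18.85
eef_pos: [614.2, 187.5, 95.6]
tool_rot: [-3.141, -0.005, 2.88]
force: [-0.8, 0.7, -3.0]
width: 43.4
```

Request:
send_rows:
  rows:
    - {"x": 0,"y": 0,"z": 0,"roll": 0,"claw": 1}
    - {"x": 0,"y": 0,"z": -0.2,"roll": 0,"claw": 1}
    - {"x": 0,"y": 0,"z": -0.3,"roll": 0,"claw": 1}
    - {"x": 0,"y": 0,"z": -0.4,"roll": 0,"claw": 1}
    - {"x": 0,"y": 0,"z": -0.4,"roll": 0,"claw": 1}

```text
clock: 19.27
eef_pos: [615.6, 188.6, 93.7]
tool_rot: [3.141, -0.002, 2.882]
force: [0.5, 0.8, -2.7]
width: 43.0
```

Request:
send_rows:
  rows:
    - {"x": 0,"y": 0,"z": -0.1,"roll": 0,"claw": 1}
    - {"x": 0,"y": 0,"z": -0.2,"roll": 0,"claw": 1}
    - {"x": 0,"y": 0,"z": -0.2,"roll": 0,"claw": 1}

```text
clock: 19.52
eef_pos: [615.8, 188.6, 93.2]
tool_rot: [3.14, -0.001, 2.882]
force: [-4.2, 0.0, 7.3]
width: 43.4
```

Contact. Releasing and checking.

Request:
send_rows:
  rows:
    - {"x": 0,"y": 0,"z": 0.1,"roll": 0,"claw": 0.4}
    - {"x": 0,"y": 0,"z": 0.1,"roll": 0,"claw": 0.2}
    - {"x": 0,"y": 0,"z": 0.1,"roll": 0,"claw": 0}
    - {"x": 0,"y": 0,"z": 0.1,"roll": 0,"claw": 0}
    - {"x": 0,"y": 0,"z": 0.1,"roll": 0,"claw": 0}

```text
clock: 19.93
eef_pos: [615.5, 188.5, 92.3]
tool_rot: [3.141, -0.002, 2.882]
force: [0.9, 0.1, 0.0]
width: 85.5
```

Request:
send_rows:
  rows:
    - {"x": 0,"y": 0,"z": 3,"roll": 0,"claw": 0}
    - {"x": 0,"y": 0,"z": 7,"roll": 0,"claw": 0}
    - {"x": 0,"y": 0,"z": 10,"roll": 0,"claw": 0}
    - {"x": 0,"y": 0,"z": 12,"roll": 0,"claw": 0}
    - {"x": 0,"y": 0,"z": 12,"roll": 0,"claw": 0}

```text
clock: 20.35
eef_pos: [618.4, 188.2, 217.4]
tool_rot: [3.137, 0.006, 2.881]
force: [0.2, 0.4, 0.4]
width: 85.0
```

Request:
send_rows:
  rows:
    - {"x": 0,"y": 0,"z": 0,"roll": 0,"claw": 0}
    - {"x": 0,"y": 0,"z": 0,"roll": 0,"claw": 0}
    - {"x": 0,"y": 0,"z": 0,"roll": 0,"claw": 0}
    - {"x": 0,"y": 0,"z": 0,"roll": 0,"claw": 0}

```text
clock: 20.68
eef_pos: [614.6, 188.4, 210.8]
tool_rot: [-3.141, -0.004, 2.882]
force: [0.2, -0.3, -0.1]
width: 85.3
```

Run:
```python
from h import *
im,P=look(((615,188),50,94,105),((615,188),50,76,105),((615,188),50,66,73.5));cv2.imwrite("pics/w10.png",im)
m=(np.hypot(P[...,0]-615.5,P[...,1]-188.5)<25)&(P[...,2]>94)&(P[...,2]<102);Q=P[m]
print("hub tilt",np.linalg.lstsq(np.c_[Q[:,:2]-Q[:,:2].mean(0),np.ones(len(Q))],Q[:,2],rcond=None)[0])
```

```text
tcp [614.6 188.4 210.8] rot [-3.141 -0.004  2.882] w 85.3 F [ 0.2 -0.3 -0.1] t 20.6833
((615, 188), 50, 94, 105) (array([615.7, 188.6]), 22.8, 1116, 97.9)
((615, 188), 50, 76, 105) (array([615.7, 188.5]), 29.8, 2299, 92.9)
((615, 188), 50, 66, 73.5) (array([607.5, 192. ]), 25.3, 184, 71.3)
hub tilt [ 2.68021259e-03 -1.17445607e-03  9.77989181e+01]
```

View pics/w10.png

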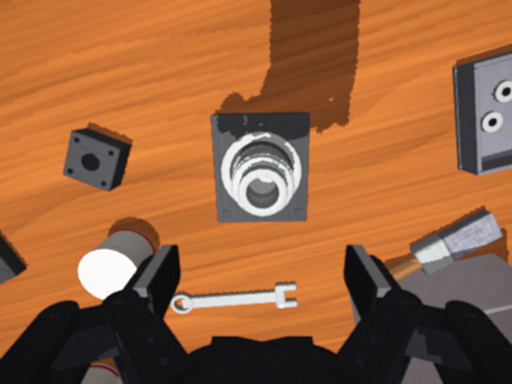

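The bush sits flat: hub top at 97.9 mm, tilt under 0.003, axis at (615.7,188.5). Next, the punch.

Request:
send_rows:
  rows:
    - {"x": -2.6,"y": 2.5,"z": 0,"roll": 0,"claw": 0}
    - {"x": -5.3,"y": 5.1,"z": 0,"roll": 0,"claw": 0}
    - {"x": -8,"y": 7.7,"z": 0,"roll": 0,"claw": 0}
    - {"x": -10.7,"y": 10.3,"z": 0,"roll": 0,"claw": 0}
    - {"x": -13.4,"y": 12.9,"z": 0,"roll": 0,"claw": 0}

```text
clock: 21.15
eef_pos: [479.9, 318.2, 211.7]
tool_rot: [-3.141, -0.003, 2.881]
force: [1.0, 1.3, 0.2]
width: 85.2
```

Request:
send_rows:
  rows:
    - {"x": -2.4,"y": 2.4,"z": 0,"roll": 0,"claw": 0}
    - {"x": -4.1,"y": 4.1,"z": -1.5,"roll": 0,"claw": 0}
    - {"x": -4.1,"y": 4.1,"z": -3,"roll": 0,"claw": 0}
    - {"x": -4.1,"y": 4.1,"z": -4,"roll": 0,"claw": 0}
    - {"x": -4.1,"y": 4.1,"z": -4,"roll": 0,"claw": 0}

```text
clock: 21.57
eef_pos: [439.3, 357.5, 170.1]
tool_rot: [-3.138, -0.004, 2.882]
force: [0.0, 0.4, -0.3]
width: 85.3
```

Request:
send_rows:
  rows:
    - {"x": 0,"y": 0,"z": 0,"roll": 0,"claw": 0}
    - {"x": 0,"y": 0,"z": 0,"roll": 0,"claw": 0}
    - {"x": 0,"y": 0,"z": 0,"roll": 0,"claw": 0}
    - {"x": 0,"y": 0,"z": 0,"roll": 0,"claw": 0}
    - {"x": 0,"y": 0,"z": 0,"roll": 0,"claw": 0}

```text
clock: 21.98
eef_pos: [441.0, 358.3, 172.9]
tool_rot: [3.14, -0.002, 2.881]
force: [-0.2, -1.5, -1.1]
width: 85.7
```

Run:
```python
from h import *
im,P=look(((440,358),40,59,72));cv2.imwrite("pics/w11.png",im)
```

```text
tcp [441.  358.3 172.9] rot [ 3.140e+00 -2.000e-03  2.881e+00] w 85.7 F [-0.2 -1.5 -1.1] t 21.9833
((440, 358), 40, 59, 72) (array([440.8, 360.2]), 17.0, 1074, 64.0)
```

View pics/w11.png

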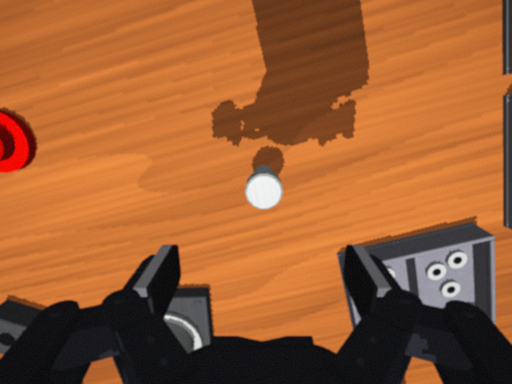

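The punch stands alone at (264,190), head top at 64 mm, axis at (440.8,359.8). Going down on its head and closing gently.

Request:
send_rows:
  rows:
    - {"x": 0,"y": 0.1,"z": -3,"roll": 0,"claw": 0}
    - {"x": 0,"y": 0.1,"z": -6,"roll": 0,"claw": 0}
    - {"x": 0,"y": 0.1,"z": -9,"roll": 0,"claw": 0}
    - {"x": 0,"y": 0.1,"z": -10.7,"roll": 0,"claw": 0}
    - {"x": 0,"y": 0.1,"z": -11.4,"roll": 0,"claw": 0}

```text
clock: 22.45
eef_pos: [439.0, 358.7, 55.9]
tool_rot: [-3.139, -0.005, 2.881]
force: [-0.0, 0.7, 0.0]
width: 85.2
```

Request:
send_rows:
  rows:
    - {"x": 0,"y": 0,"z": 0,"roll": 0,"claw": 0.1}
    - {"x": 0,"y": 0,"z": 0,"roll": 0,"claw": 0.2}
    - {"x": 0,"y": 0,"z": 0,"roll": 0,"claw": 0.3}
    - {"x": 0,"y": 0,"z": 0,"roll": 0,"claw": 0.4}
    - {"x": 0,"y": 0,"z": 0,"roll": 0,"claw": 0.45}

```text
clock: 22.87
eef_pos: [441.0, 360.0, 59.5]
tool_rot: [3.14, -0.001, 2.882]
force: [0.7, 0.0, 0.2]
width: 47.2
```

Request:
send_rows:
  rows:
    - {"x": 0,"y": 0,"z": 0,"roll": 0,"claw": 0.5}
    - {"x": 0,"y": 0,"z": 0,"roll": 0,"claw": 0.54}
    - {"x": 0,"y": 0,"z": 0,"roll": 0,"claw": 0.58}
    - {"x": 0,"y": 0,"z": 0,"roll": 0,"claw": 0.62}
    - {"x": 0,"y": 0,"z": 0,"roll": 0,"claw": 0.7}

```text
clock: 23.28
eef_pos: [440.8, 359.7, 59.0]
tool_rot: [3.14, -0.002, 2.882]
force: [-0.4, 1.2, 6.1]
width: 31.2
```

Request:
send_rows:
  rows:
    - {"x": 0,"y": 0,"z": 0,"roll": 0,"claw": 1}
    - {"x": 0,"y": 0,"z": 0,"roll": 0,"claw": 1}
    - {"x": 0,"y": 0,"z": 0,"roll": 0,"claw": 1}
    - {"x": 0,"y": 0,"z": 0,"roll": 0,"claw": 1}
    - {"x": 0,"y": 0,"z": 0,"roll": 0,"claw": 1}

```text
clock: 23.7
eef_pos: [440.7, 359.7, 59.0]
tool_rot: [3.14, -0.002, 2.882]
force: [-0.1, -0.3, 5.8]
width: 31.6
```

Request:
send_rows:
  rows:
    - {"x": 0,"y": 0,"z": 1,"roll": 0,"claw": 1}
    - {"x": 0,"y": 0,"z": 3,"roll": 0,"claw": 1}
    - {"x": 0,"y": 0,"z": 6,"roll": 0,"claw": 1}
    - {"x": 0,"y": 0,"z": 6,"roll": 0,"claw": 1}

```text
clock: 24.03
eef_pos: [443.0, 360.2, 122.7]
tool_rot: [3.137, 0.003, 2.881]
force: [2.2, -0.3, -3.2]
width: 31.3
```

Run:
```python
from h import *
im,P=look();cv2.imwrite("pics/w12.png",im[100:])
si,_=ctrl.get_image("scene");cv2.imwrite("pics/s12.png",si)
```

```text
tcp [443.  360.2 122.7] rot [3.137e+00 3.000e-03 2.881e+00] w 31.3 F [ 2.2 -0.3 -3.2] t 24.0333
```

View pics/w12.png

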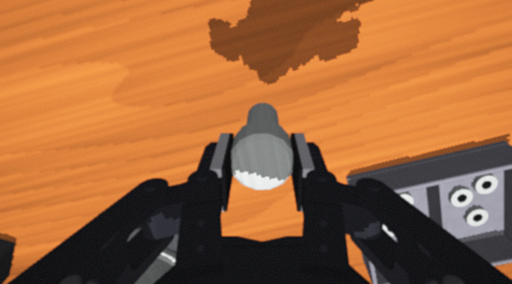

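The punch is held by its head with the shank hanging straight. Carrying it to above the bush.

Request:
send_rows:
  rows:
    - {"x": 0,"y": 0,"z": 2,"roll": 0,"claw": 1}
    - {"x": 0,"y": 0,"z": 5,"roll": 0,"claw": 1}
    - {"x": 1.5,"y": -1.5,"z": 7.5,"roll": 0,"claw": 1}
    - {"x": 3.7,"y": -3.6,"z": 8,"roll": 0,"claw": 1}
    - {"x": 6.2,"y": -6.1,"z": 8,"roll": 0,"claw": 1}

```text
clock: 24.55
eef_pos: [502.0, 300.2, 198.9]
tool_rot: [3.139, -0.003, 2.886]
force: [0.2, 0.6, -4.5]
width: 31.1
```

Request:
send_rows:
  rows:
    - {"x": 2.5,"y": -2.4,"z": 0,"roll": 0,"claw": 1}
    - {"x": 5,"y": -4.9,"z": 0,"roll": 0,"claw": 1}
    - {"x": 7.5,"y": -7.3,"z": 0,"roll": 0,"claw": 1}
    - {"x": 9.5,"y": -9.3,"z": 0,"roll": 0,"claw": 1}
    - {"x": 10.7,"y": -10.4,"z": 0,"roll": 0,"claw": 1}

```text
clock: 24.97
eef_pos: [610.8, 189.9, 196.9]
tool_rot: [-3.139, -0.002, 2.877]
force: [0.2, -0.2, -2.3]
width: 31.4
```

Request:
send_rows:
  rows:
    - {"x": 0.6,"y": -0.6,"z": 0,"roll": 0,"claw": 1}
    - {"x": 0.6,"y": -0.6,"z": 0,"roll": 0,"claw": 1}
    - {"x": 0.6,"y": -0.6,"z": 0,"roll": 0,"claw": 1}
    - {"x": 0.6,"y": -0.6,"z": 0,"roll": 0,"claw": 1}
    - {"x": 0.6,"y": -0.6,"z": 0,"roll": 0,"claw": 1}

```text
clock: 25.38
eef_pos: [614.0, 190.6, 197.8]
tool_rot: [3.141, -0.004, 2.884]
force: [-1.2, 1.0, -4.3]
width: 31.4
```

Request:
send_rows:
  rows:
    - {"x": 0,"y": 0,"z": 0,"roll": 0,"claw": 1}
    - {"x": 0,"y": 0,"z": 0,"roll": 0,"claw": 1}
    - {"x": 0,"y": 0,"z": 0,"roll": 0,"claw": 1}
    - {"x": 0,"y": 0,"z": 0,"roll": 0,"claw": 1}
    - {"x": 0,"y": 0,"z": 0,"roll": 0,"claw": 1}

```text
clock: 25.8
eef_pos: [615.4, 188.6, 198.4]
tool_rot: [3.141, -0.002, 2.882]
force: [0.4, 0.3, -4.1]
width: 31.1
```

Run:
```python
from h import *
im,P=look(((615.7,188.5),45,76,100));cv2.imwrite("pics/w13.png",im[100:])
```

```text
tcp [615.4 188.6 198.4] rot [ 3.141e+00 -2.000e-03  2.882e+00] w 31.1 F [ 0.4  0.3 -4.1] t 25.8
((615.7, 188.5), 45, 76, 100) (array([616. , 188.5]), 29.9, 2138, 87.7)
```

View pics/w13.png

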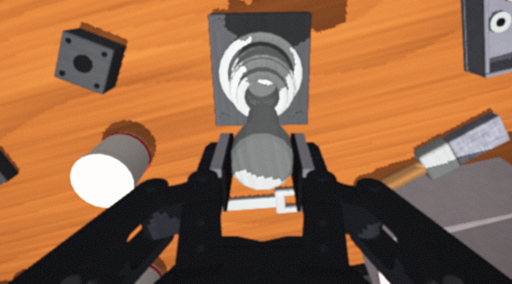

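The punch shank points at the bush bore at (263,90), lateral error under 1 mm. Lowering.

Request:
send_rows:
  rows:
    - {"x": 0,"y": 0,"z": -1,"roll": 0,"claw": 1}
    - {"x": 0,"y": 0,"z": -2.2,"roll": 0,"claw": 1}
    - {"x": 0,"y": 0,"z": -3.4,"roll": 0,"claw": 1}
    - {"x": 0,"y": 0,"z": -4.4,"roll": 0,"claw": 1}
    - {"x": 0,"y": 0,"z": -5,"roll": 0,"claw": 1}

```text
clock: 26.27
eef_pos: [614.2, 188.4, 145.8]
tool_rot: [-3.14, -0.005, 2.881]
force: [-0.6, 0.2, -3.3]
width: 31.5
```

Request:
send_rows:
  rows:
    - {"x": 0,"y": 0,"z": -0.8,"roll": 0,"claw": 1}
    - {"x": 0,"y": 0,"z": -1.8,"roll": 0,"claw": 1}
    - {"x": 0,"y": 0,"z": -2.6,"roll": 0,"claw": 1}
    - {"x": 0,"y": 0,"z": -3.2,"roll": 0,"claw": 1}
    - {"x": 0,"y": 0,"z": -3.3,"roll": 0,"claw": 1}

```text
clock: 26.68
eef_pos: [614.6, 188.5, 113.8]
tool_rot: [-3.141, -0.004, 2.882]
force: [0.4, -0.3, -2.7]
width: 31.2
```

Request:
send_rows:
  rows:
    - {"x": 0,"y": 0,"z": 0,"roll": 0,"claw": 1}
    - {"x": 0,"y": 0,"z": -0.1,"roll": 0,"claw": 1}
    - {"x": 0,"y": 0,"z": -0.2,"roll": 0,"claw": 1}
    - {"x": 0,"y": 0,"z": -0.3,"roll": 0,"claw": 1}
    - {"x": 0,"y": 0,"z": -0.3,"roll": 0,"claw": 1}

```text
clock: 27.1
eef_pos: [615.5, 188.6, 112.5]
tool_rot: [3.141, -0.002, 2.882]
force: [-0.4, 0.1, -3.2]
width: 31.3
```

Request:
send_rows:
  rows:
    - {"x": 0,"y": 0,"z": -0.1,"roll": 0,"claw": 1}
    - {"x": 0,"y": 0,"z": -0.2,"roll": 0,"claw": 1}
    - {"x": 0,"y": 0,"z": -0.2,"roll": 0,"claw": 1}
    - {"x": 0,"y": 0,"z": -0.2,"roll": 0,"claw": 1}

```text
clock: 27.43
eef_pos: [615.7, 188.5, 111.0]
tool_rot: [3.141, -0.002, 2.882]
force: [-1.8, 0.4, 3.2]
width: 31.2
```

Contact at TCP z = 111, as calculated. Releasing, lifting and checking.

Request:
send_rows:
  rows:
    - {"x": 0,"y": 0,"z": 0,"roll": 0,"claw": 0.5}
    - {"x": 0,"y": 0,"z": 0,"roll": 0,"claw": 0.3}
    - {"x": 0,"y": 0,"z": 0,"roll": 0,"claw": 0}
    - {"x": 0,"y": 0,"z": 0,"roll": 0,"claw": 0}
    - {"x": 0,"y": 0,"z": 0,"roll": 0,"claw": 0}

```text
clock: 27.85
eef_pos: [615.5, 188.4, 110.3]
tool_rot: [3.141, -0.002, 2.882]
force: [1.0, 0.1, 0.1]
width: 85.4
```

Request:
send_rows:
  rows:
    - {"x": 0,"y": 0,"z": 3,"roll": 0,"claw": 0}
    - {"x": 0,"y": 0,"z": 6,"roll": 0,"claw": 0}
    - {"x": 0,"y": 0,"z": 9,"roll": 0,"claw": 0}
    - {"x": 0,"y": 0,"z": 12,"roll": 0,"claw": 0}
    - {"x": 0,"y": 0,"z": 12,"roll": 0,"claw": 0}

```text
clock: 28.27
eef_pos: [619.1, 188.1, 236.7]
tool_rot: [3.137, 0.008, 2.881]
force: [1.8, -0.1, 0.2]
width: 85.5
```

Request:
send_rows:
  rows:
    - {"x": 0,"y": 0,"z": 0,"roll": 0,"claw": 0}
    - {"x": 0,"y": 0,"z": 0,"roll": 0,"claw": 0}
    - {"x": 0,"y": 0,"z": 0,"roll": 0,"claw": 0}
    - {"x": 0,"y": 0,"z": 0,"roll": 0,"claw": 0}

```text
clock: 28.6
eef_pos: [614.6, 188.5, 228.8]
tool_rot: [-3.141, -0.004, 2.882]
force: [0.6, -0.6, 0.1]
width: 85.5
```

Run:
```python
from h import *
im,P=look(((615.7,188.5),45,112,125),((615.7,188.5),45,76,125),((615.7,188.5),25,94,102))
m=(np.hypot(P[...,0]-615.7,P[...,1]-188.5)<16)&(P[...,2]>112)&(P[...,2]<122);Q=P[m]
print("head tilt",np.linalg.lstsq(np.c_[Q[:,:2]-Q[:,:2].mean(0),np.ones(len(Q))],Q[:,2],rcond=None)[0])
si,_=ctrl.get_image("scene");cv2.imwrite("pics/s14.png",np.hstack([im[60:300,150:400],cv2.resize(si[130:290,210:410],(400,240*4//3))[:240]]))
```

```text
tcp [614.6 188.5 228.8] rot [-3.141 -0.004  2.882] w 85.5 F [ 0.6 -0.6  0.1] t 28.6
((615.7, 188.5), 45, 112, 125) (array([616. , 188.5]), 17.1, 1025, 116.0)
((615.7, 188.5), 45, 76, 125) (array([615.8, 188.5]), 29.7, 2540, 98.5)
((615.7, 188.5), 25, 94, 102) (array([615.8, 188.6]), 22.9, 543, 98.0)
head tilt [ 1.18599037e-02 -7.20759308e-03  1.16032561e+02]
```

View pics/s14.png

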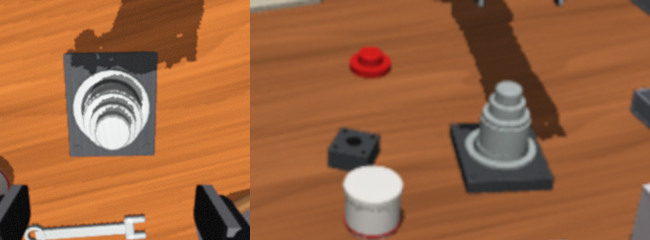

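Both views show the complete, upright stack on the round shoe, with the tub, block and red look-alike in place. The punch head top is at 116.0 mm, as it should be (52 + 64). Handing in.

```bash
python3 -c "
from cell import ctrl
print(ctrl.finish_job())"
```

```text
the job is handed in; nothing more can be done
None
```

I built the full stack on the round-seat shoe (the left one): spacer, die ring, guide bush, then punch. I set each part down until it made contact, let go of it, and checked it with the wrist camera before fetching the next. I handed the job in at about 28.6 s of the 128 s allowed; no verdict was reported.

Measured after each part was released:

| Part | Height measured (mm) | Expected (mm) | Sideways offset from the part below |
|---|---|---|---|
| Spacer | pilot top 48.0 | 48 | 1.1 mm (from the seat axis) |
| Die ring | top 71.9 | 72 | 1.6 mm |
| Guide bush | hub top 97.9 (98.0 at the end) | 98 | about 0.3 mm |
| Punch | head top 116.0 | 116 | about 0.3 mm |

- **Tilt:** the bush's hub measured under 0.003 rad and the punch's head about 0.014 rad, against the 0.06 rad limit. I did not fit a tilt for the spacer or ring.
- **Surroundings:** the gripper was open and clear above the stack at the end. The tub and die block looked untouched in the last picture, but I did not measure their positions. I did not move either look-alike.
- **Disagreements:** the finger-opening reading was 1–3 mm smaller than the true part diameters while gripping. Top and wrist cameras agreed within about 1.5 mm. Neither mattered with the 4–5 mm fit clearances.
- **Failed along the way:** the first two move calls were refused because rows must carry all five fields. One early measurement was off because of an image filter error, which I fixed and repeated before moving to grasp.

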